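# Set up the small tabletop easel and hold it upright

### The arm

A 6-joint arm with a two-finger parallel gripper is mounted at the origin on a cart in front of the work surface, level with it; the furniture and walls round the work are solid. World frame = base frame: x ahead of the robot, y to its left, z up, the work surface at z = 0. Lengths are in m, angles in rad, forces in N, time in s.
With the tool pointing down it reaches from about 0.375 to 0.925 m from the base axis. Payload 5.7 kg.
Tool frame: the origin (TCP) lies on the centre line of the jaws, within the pads' length; the fingertips stand 8 mm ahead of it and the grasp point (between the pads) lies 11 mm behind it; z points along the fingers, y is the line along which they close (so a half turn about z gives the same grasp; the last joint's range is limited). The gripper opens to 85 mm and grips with 20 to 120 N. Pads are 22 mm wide; open, the fingers measure 114 mm over their backs; the gripper's body (76 mm by 85 mm) begins 54 mm behind the grasp point. The pads swing forward as they close: fully open they stand 13 mm farther back than shut.
Start: joints at [-1.234, 0.359, 1.51, -0, 1.272, -0.115], TCP at [0.262, -0.54, 0.239] pointing down, gripper open.
Joint ranges: [-2.97, 2.97], [-1.01, 2.36], [0.21, 2.38], [-0.96, 4.11], [0.2, 2.71], [-2.98, 2.98]. Speed limits (rad/s): [2.39, 2.39, 3.14, 3.14, 3.14, 3.14].

### API

Orientations are given as a rotation vector (axis times angle).
In Python, from plant import manip, eyes, ticket gives the robot as it stands.
- The arm moves only by the tool servo_tool, never from a script. Its argument "increments" is one flat list of numbers, 7 for each row, row after row: the turn, a rotation vector about the world's x, y, z each as a share of 45 degrees, from -1 to 1, then the shift along the world's x, y, z each as a share of 15 cm, from -1 to 1, then the opening, from 0 (shut) to 1 (fully open). In form: [ax, ay, az, tx, ty, tz, gripper, ax, ay, az, tx, ty, tz, gripper, ...]. A call has 1 to 20 rows; each row is the pose to reach, as a shift and turn from the pose commanded when the call began; what a row does not reach only later rows make up. A row lasts 1/12 s, in which the tool goes at most 41.7 mm and 7.16 degrees, less where a joint would pass 70% of its speed; a pose out of reach is approached as far as the arm can. A call with a number of a shift or a turn outside -1 to 1 is refused whole. A call with a gripper value outside its range is refused whole. The fingers move at their own pace and stop on an object; "newtons" is the grip in N (left out, the last holds). Time passes only in rows, so rows that repeat a pose let the fingers close. It gives the time, the measured TCP pose, the force, the opening and the grip force at its end, in the units of the state.
- manip.read_state(): the state, without advancing time (a new reading comes with each control period).
- eyes.snapshot(name): name is "side" or "top" or "wrist"; returns a dict with "color" (480x640x3 uint8, blue, green, red), "depth" (480x640 float32, m along the optical axis (not along the pixel's ray), 0 where there is no reading), "fx", "fy", "cx", "cy" (pixels), "k1" (the pictures are not rectified: a ray, as slopes to the right and down, at radius r is drawn at 1 + k1 r^2 times it, then the intrinsics apply), "position" and "orientation" of the camera in the world; the wrist camera has in their place "T_tool_cam" (4x4, takes a point from camera to tool coordinates, whose origin is the TCP and whose axes are the flange's). Camera axes: x right, y down, z forward; pixel columns grow to the right and rows downward; lengths in m; the calibration is good to about 2 mm. A picture is of the moment at which its call begins: read the wrist's pose just before it.
- ticket.close_job(): hands the job in; it is judged then, once.
The state is a dict: "t": time; "joint_pos": joint angles; "joint_velocities": joint speeds; "tau": joint torques, N m; "tool_pos": TCP position; "ee_rot": TCP orientation; "ft_force": force on the tool from outside, world axes, zero at the start; "moment": the same for the moment, N m; "gripper_width": finger opening in m; "grasp_force": force on a finger pad.
Only numpy, scipy, OpenCV 4.12 (cv2) and the standard library are available. Lean on these libraries where they do the work, as an engineer would, in place of code of your own. Each camera call takes 0.05 s, during which the arm holds its last target. There are 200 camera calls.

### The job

Set up the small tabletop easel. First weight its base by setting the round brass weight and the oblong steel weight fully home in the nests of matching shape; then swing the kickstand back over its centre until it is fully down, with the frame still leaning forward; last, raise the leaning frame upright and finish still holding it upright with the fingers, touching the frame and not the kickstand, because it tips forward when let go. Leave the other things on the table where they are.

Things in the scene. Friction and masses are not known exactly. Their poses are not given: they have to be found in the camera images.
- easel_base: fixed pale wooden foot board of the easel, on the table; origin at its underside below the tilt hinge; x to the back of the easel, y along the hinge (to the kickstand side), z up. 150 (x) by 235 (y) by 20 mm, y from -120 to +115 mm; at its -y side a darker wing, 95 mm wide, 20 mm high, has the two nests. Yaw within 0.25 rad of the robot's axes
- tilt_hinge (a point): middle of the tilt hinge axis, 34 mm above the table; axes as the base; the axis runs along its y
- round_nest (a point): centre of the floor of the round nest, 56 mm in diameter, 14 mm deep; floor 6 mm above the table; axes as the base
- oblong_nest (a point): centre of the floor of the oblong nest, 66 mm along the base's x by 40 mm along its y, 14 mm deep; floor 6 mm above the table; axes as the base
- canvas_frame (a joint): tilt of the wooden frame (156 mm wide, small canvas painted blue and yellow on its front from 39 to 168 mm above the hinge axis) about tilt_hinge: 0 upright, negative leaning forward (base's -x, to the robot), -0.45 at rest on its front stop, +0.10 rear stop. Swings freely, about 0.85 kg; its centre of mass is in front of the hinge, so let go it falls forward even from upright
- top_rail (a point): middle of the upper edge of the frame's top rail, 30 mm in front of and 224 mm above the hinge axis in the frame; the rail is 16 mm thick (x), 156 mm long (y), 24 mm high, bare on both faces above 168 mm; axes as the frame
- kickstand (a joint): swing of the aluminium kickstand on the frame about y: 0 folded up along the frame, growing as it swings back (+x) and down, 2.2 fully down on its stop. Nearly free, 0.1 kg: it falls by its weight to whichever side of plumb (dead centre) it leans; with the frame at -0.45 dead centre is at 0.45. No latch
- kick_hub (a point): kickstand pivot, on a brass stub at the frame's +y side: 10 mm in front of, 70 mm above and 100 mm to +y of the hinge middle in the frame; axes turn with the kickstand (z from hub to foot)
- kick_foot (a point): centre of the kickstand's black rubber foot bar, 124 mm from the hub: the bar is a 13 mm thick rod, 50 mm long along y, and sticks out to +y of the leg (leg 10 mm in x, 8 mm in y, 15 mm to -y of this point; 20 mm of clear space between leg and frame); axes as kick_hub
- round_weight: loose brass weight, 0.2 to 0.4 kg: disc 50 mm in diameter, 24 mm high, with a 16 mm thick round stem up to 50 mm and a 20 mm head up to 56 mm; origin at the centre of its underside, z up
- oblong_weight: loose steel weight, 0.2 to 0.4 kg: block 60 (x) by 34 (y) by 24 mm high with a grip fin 30 (x) by 14 (y) mm on it up to 56 mm; origin at the centre of its underside, z up
- tape: bystander: roll of masking tape lying flat, 96 mm across, 25 mm high; origin under its centre
- glass_jar: bystander: clear glass jar with red lid, 62 mm across, 86 mm high; origin under its centre
- blue_tube: bystander: crumpled blue paint tube lying down, 46 by 132 by 28 mm; origin under its centre
- ochre_tube: bystander: crumpled grey-brown paint tube lying down, 49 by 146 by 31 mm; origin under its centre
- lamp_foot (a point): fixed foot of the green clamp lamp at the table's left edge; its thin arm rises from here by more than 0.5 m, leaning away over the table's left side. An arm that starts to the left of it must draw in close to its base (within about 0.40 m) before it swings over to the work
Not all that is in view belongs to the job. Leave any black look-alike of the round_weight alone.

How it is judged:
By the outcome, as a careful person would: the job done as asked, in the order asked, and still so for the second after the job is handed in, while the arm keeps its last pose, push and grip.
It also fails if it takes over 72 s, if anything falls off the work surface, if the arm or the gripper's body presses on something with over 40 N, if the wrist force passes 120 N, or if a joint passes its speed limit or range.

## Working session

There is one attempt and no reset: what is moved stays moved. The work goes in short steps, Python scripts to look and compute and a tool call to move; the robot and the scene stay as the last step left them, time stands still between calls to the robot, and variables do not carry over. Pictures are saved under pics/ and viewed, at most 10 in all, crops included, and the job is handed in when it is done.

Besides the shell and the picture viewer there is one more tool, called after "Call:" as name(argument=value, ...), one argument or row to a line, values as JSON. servo_tool: Moves the arm, as the interface text tells. Its arguments: {"type":"object","properties":{"increments":{"type":"array","items":{"type":"number"}},"newtons":{"type":"number"}},"required":["increments"]}

```bash
mkdir -p pics; ls; cat > h.py <<'E'
import numpy as np, cv2
from plant import manip, eyes, ticket
from scipy.spatial.transform import Rotation as R
def rot(o):
    o=np.array(o,float)
    return o if o.shape==(3,3) else (R.from_rotvec(o).as_matrix() if o.size==3 else R.from_quat(o).as_matrix())
def snap(n):
    s=manip.read_state(); d=eyes.snapshot(n)
    if n=='wrist':
        T=np.eye(4);T[:3,:3]=rot(s['ee_rot']);T[:3,3]=s['tool_pos'];T=T@np.array(d['T_tool_cam'])
    else:
        T=np.eye(4);T[:3,:3]=rot(d['orientation']);T[:3,3]=d['position']
    d['T']=T;return d
def rays(d,uv):
    uv=np.atleast_2d(uv).astype(float);xd=(uv-[d['cx'],d['cy']])/[d['fx'],d['fy']]
    x=xd.copy()
    for _ in range(20): x=xd/(1+d['k1']*(x**2).sum(1,keepdims=True))
    return np.c_[x,np.ones(len(x))]
def onplane(d,uv,z):
    r=rays(d,uv)@d['T'][:3,:3].T;o=d['T'][:3,3]
    return o+r*((z-o[2])/r[:,2:3])
def bydepth(d,uv):
    uv=np.atleast_2d(uv);dep=d['depth'][uv[:,1].astype(int),uv[:,0].astype(int)]
    return (rays(d,uv)*dep[:,None])@d['T'][:3,:3].T+d['T'][:3,3]
def st():
    s=manip.read_state();print({k:np.round(s[k],4).tolist() for k in ('t','joint_pos','tool_pos','ee_rot','ft_force','gripper_width','grasp_force')})
def save(n,d):
    import pickle;pickle.dump(d,open(n+'.pkl','wb'))
def load(n):
    import pickle;return pickle.load(open(n+'.pkl','rb'))
E
python3 - <<'E'
from h import *
st()
for n in ('top','side'):
    d=snap(n);save(n,d);cv2.imwrite(f'pics/{n}0.png',d['color'])
    print(n,{k:d[k] for k in('fx','fy','cx','cy','k1')},np.round(d['T'],3).tolist())
E
```

```text
pics
{'t': 0.0, 'joint_pos': [-1.2341, 0.3595, 1.5114, 0.0, 1.2725, -0.1151], 'tool_pos': [0.2617, -0.5392, 0.2385], 'ee_rot': [-3.06, -0.7033, 0.0003], 'ft_force': [-0.2513, 0.2781, -0.1899], 'gripper_width': 0.0851, 'grasp_force': 0.0}
top {'fx': 466.16616706498434, 'fy': 466.16616706498434, 'cx': 323.43978190557453, 'cy': 240.6536160627581, 'k1': -0.07464688694552161} [[0.026, -0.997, 0.079, 0.459], [-1.0, -0.026, 0.002, 0.012], [-0.0, -0.079, -0.997, 1.624], [0.0, 0.0, 0.0, 1.0]]
side {'fx': 599.3320652490875, 'fy': 599.3320652490875, 'cx': 318.5210928399591, 'cy': 234.80939748366984, 'k1': -0.17900446726893646} [[0.993, -0.064, 0.104, 0.385], [-0.122, -0.507, 0.853, -1.358], [-0.002, -0.86, -0.511, 1.0], [0.0, 0.0, 0.0, 1.0]]
```

View pics/top0.png

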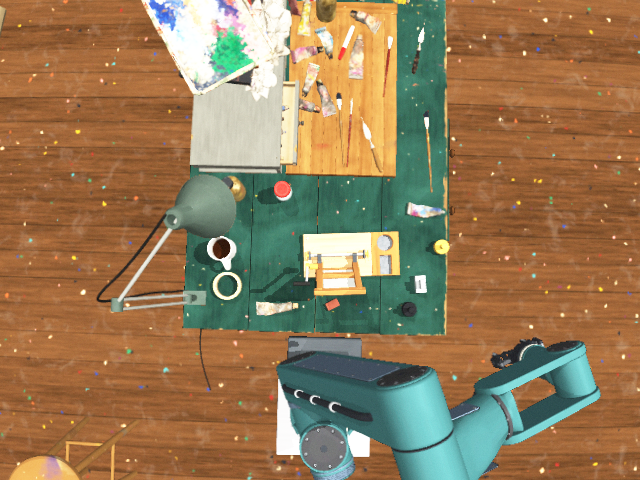

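View pics/side0.png

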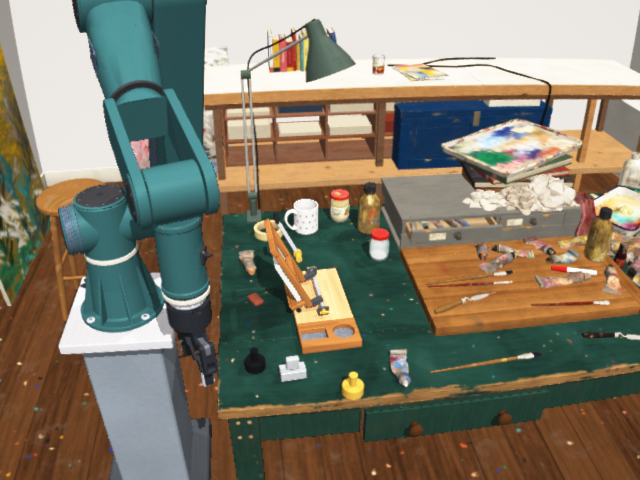

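The top view shows the brass weight at (442,247), the black look-alike at (409,310), the steel weight at (420,284), the round nest at (385,242), the oblong nest at (385,264), and the frame leaning towards the robot at about (340,280). The round_weight candidates are yellow brass at (442,247) and black at (409,310). Brass fits the description, so I'll confirm it in a crop.

```bash
python3 - <<'E'
from h import *
d=load('top');c=d['color']
crop=c[215:325,290:465];cv2.imwrite('pics/crop1.png',cv2.resize(crop,None,fx=4.5,fy=4.5,interpolation=cv2.INTER_CUBIC))
for n,uv in dict(brass=(442,247),steel=(420,284),rnest=(385,242),onest=(385,264),b1=(304,235),b2=(399,233),b3=(400,275),base=(350,240)).items():
    print(n,np.round(onplane(d,[uv],0.02)[0],3),np.round(bydepth(d,[uv])[0],3))
s=load('side')
cv2.imwrite('pics/crop2.png',cv2.resize(s['color'][205:410,235:415],None,fx=2.9,fy=2.9,interpolation=cv2.INTER_CUBIC))
E
```

```text
brass [ 0.575 -0.396  0.02 ] [ 0.572 -0.386  0.058]
steel [ 0.446 -0.321  0.02 ] [ 0.446 -0.317  0.037]
rnest [ 0.587 -0.198  0.02 ] [ 0.589 -0.2    0.004]
onest [ 0.511 -0.199  0.02 ] [ 0.512 -0.2    0.009]
b1 [0.604 0.083 0.02 ] [0.604 0.082 0.026]
b2 [ 0.62  -0.246  0.02 ] [ 0.622 -0.249  0.001]
b3 [ 0.475 -0.251  0.02 ] [ 0.475 -0.255 -0.002]
base [ 0.591 -0.077  0.02 ] [ 0.591 -0.077  0.018]
```

View pics/crop1.png

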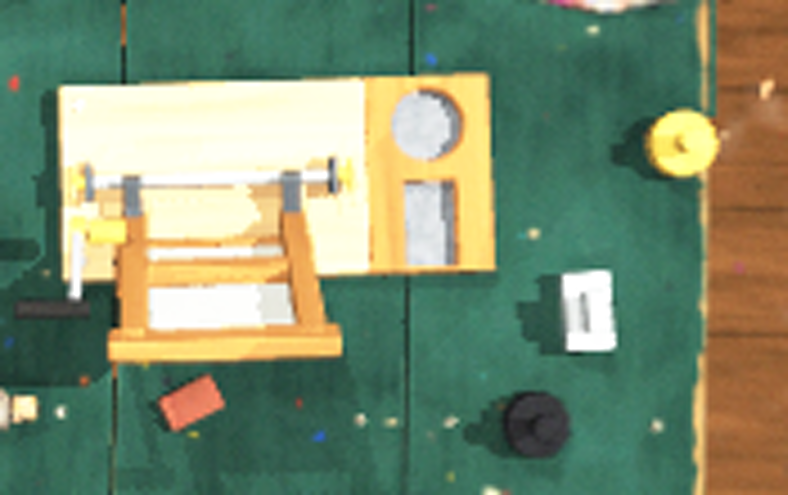

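View pics/crop2.png

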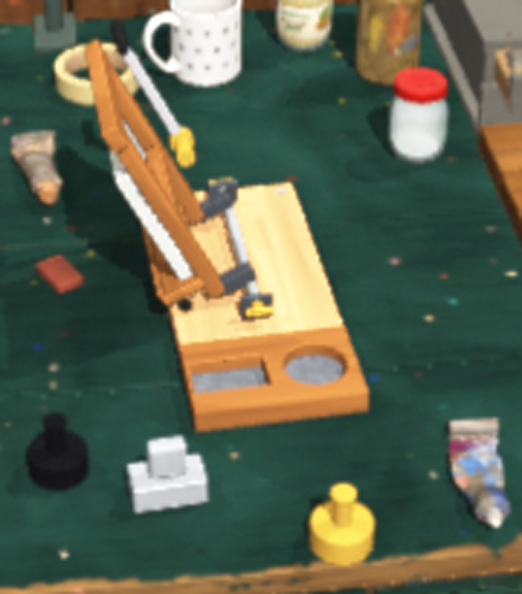

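The crop confirms it: the yellow brass weight has a stem and head and is the round_weight, and the black one stays put. The kickstand lies along the leaning frame on its +y side. Next I'll measure coarsely from the top view and get a wrist view over the nests.

```bash
python3 - <<'E'
from h import *
d=load('top');c=d['color'];hsv=cv2.cvtColor(c,cv2.COLOR_BGR2HSV)
px=lambda x,y:(290+x/4.5,215+y/4.5)
P={k:onplane(d,[px(*v)],.02)[0][:2] for k,v in dict(bl=(60,87),br=(488,75),fr=(495,270),fl=(64,282),rn=(426,124),on=(431,222)).items()}
for k,v in P.items():print(k,np.round(v,3))
m=cv2.inRange(hsv,(20,120,120),(35,255,255));m[:, :425]=0;m[:,455:]=0;m[:235]=0;m[262:]=0
M=cv2.moments(m,True);print('brass px',M['m10']/M['m00'],M['m01']/M['m00'],onplane(d,[(M['m10']/M['m00'],M['m01']/M['m00'])],.03))
m=cv2.inRange(hsv,(0,0,150),(180,40,255));w=np.zeros_like(m);w[272:298,410:432]=m[272:298,410:432]
ct=max(cv2.findContours(w,0,2)[0],key=cv2.contourArea);b=cv2.boxPoints(cv2.minAreaRect(ct));print('steel',np.round(onplane(d,b,.024),3))
print('foot',onplane(d,[px(52,308)],.17),bydepth(d,[px(52,308)]))
print('top rail',bydepth(d,[px(115,345),px(225,345),px(335,345)]))
w=snap('wrist');print(w['fx'],w['k1'],np.round(w['T_tool_cam'],3).tolist())
E
```

```text
bl [0.607 0.085]
br [ 0.624 -0.244]
fr [ 0.475 -0.251]
fl [0.457 0.078]
rn [ 0.585 -0.197]
on [ 0.51  -0.202]
brass px 439.44565217391306 247.0108695652174 [[ 0.57399563 -0.38478056  0.03      ]]
steel [[ 0.474 -0.3    0.024]
 [ 0.478 -0.337  0.024]
 [ 0.419 -0.342  0.024]
 [ 0.415 -0.306  0.024]]
foot [[0.43945599 0.07921783 0.17      ]] [[0.43997418 0.077421   0.20860202]]
top rail [[ 0.41671258  0.03419518  0.22197198]
 [ 0.4185546  -0.0389801   0.22120006]
 [ 0.42035989 -0.11222577  0.22124483]]
388.7921873413498 -0.021796794071500657 [[-0.0, -0.95, -0.314, 0.081], [1.0, -0.001, 0.001, 0.0], [-0.001, -0.314, 0.95, -0.134], [0.0, 0.0, 0.0, 1.0]]
```

Call:
servo_tool(
  increments=[0,0,-0.3,1,0.85,0.3,1,0,0,-0.573,1,0.85,0.3,1,0,0,-0.573,1,0.85,0.3,1,0,0,-0.573,1,0.85,0.3,1,0,0,-0.573,1,0.85,0.3,1,0,0,-0.573,1,0.85,0.3,1],
)

```text
t: 0.65
tool_pos: [0.4172, -0.408, 0.286]
ee_rot: [-3.141, -0.01, -0.007]
ft_force: [-0.4, -0.6, -0.4]
gripper_width: 0.0852
grasp_force: 0.0
```

Call:
servo_tool(
  increments=[0,0,0,1,0.8,0.1,1,0,0,0,1,0.8,0.1,1,0,0,0,1,0.8,0.1,1,0,0,0,1,0.8,0.1,1,0,0,0,1,0.8,0.1,1,0,0,0,1,0.8,0.1,1],
)

```text
t: 1.15
tool_pos: [0.5658, -0.2887, 0.2993]
ee_rot: [-3.14, -0.011, -0.004]
ft_force: [0.3, -0.5, 0.1]
gripper_width: 0.0851
grasp_force: 0.0
```

```bash
python3 - <<'E'
from h import *
st();d=snap('wrist');save('w1',d);cv2.imwrite('pics/w1.png',d['color'])
E
```

```text
{'t': 1.15, 'joint_pos': [-0.582, 0.3647, 1.3504, 0.0027, 1.4252, 0.9817], 'tool_pos': [0.5658, -0.2887, 0.2993], 'ee_rot': [-3.14, -0.0105, -0.004], 'ft_force': [0.3369, -0.4564, 0.1164], 'gripper_width': 0.0851, 'grasp_force': 0.0}
```

View pics/w1.png

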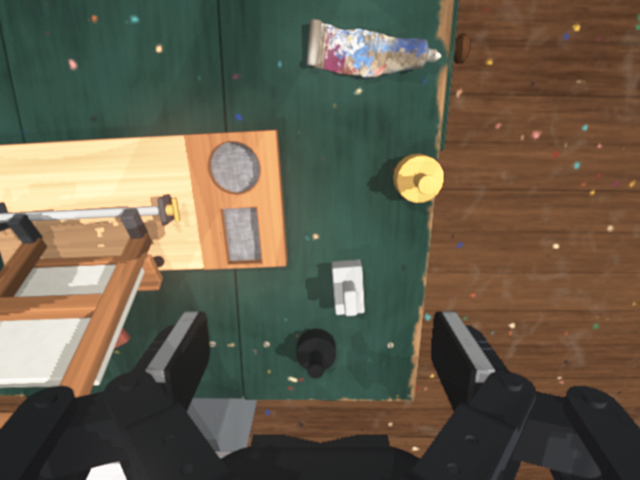

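```bash
cat > meas.py <<'E'
from h import *
def cloud(d):
    v,u=np.mgrid[0:480,0:640];uv=np.c_[u.ravel(),v.ravel()]
    return uv,bydepth(d,uv).reshape(480,640,3)
def region(d,P,box,zlo,zhi,zp):
    u0,v0,u1,v1=box;m=np.zeros((480,640),np.uint8)
    z=P[v0:v1,u0:u1,2];m[v0:v1,u0:u1]=((z>zlo)&(z<zhi)&(d['depth'][v0:v1,u0:u1]>0))
    c=cv2.findContours(m,0,1)[0];
    c=max(c,key=cv2.contourArea)[:,0]
    return onplane(d,c,zp)[:,:2].astype(np.float32),m
E
python3 - <<'E'
from meas import *
d=load('w1');uv,P=cloud(d)
print('cam',d['T'][:3,3])
print('z checks table,wing,rfloor,ofloor',[np.round(P[v,u,2],4) for u,v in((310,200),(195,200),(235,168),(242,240))])
for n,b in dict(brass=(380,140,460,220),steel=(320,245,375,330)).items():
    for lo,hi,zp in((.017,.031,.024),(.048,.065,.056)):
        c,m=region(d,P,b,lo,hi,zp)
        print(n,zp,m.sum(),'circ',cv2.minEnclosingCircle(c),'rect',cv2.minAreaRect(c))
hsv=cv2.cvtColor(d['color'],cv2.COLOR_BGR2HSV)
# wing outline
wood=cv2.inRange(hsv,(5,80,90),(25,255,255));w=np.zeros_like(wood);w[120:280,150:300]=wood[120:280,150:300]
ct=max(cv2.findContours(w,0,1)[0],key=cv2.contourArea)[:,0]
re=ct[(ct[:,1]>140)&(ct[:,1]<258)&(ct[:,0]>270)]
e=onplane(d,re,.02)[:,:2];k=np.polyfit(e[:,0],e[:,1],1);yaw=-np.arctan(k[0]);print('right edge',k,len(re))
te=ct[(ct[:,1]<140)&(ct[:,0]>170)&(ct[:,0]<270)];e2=onplane(d,te,.02)[:,:2];k2=np.polyfit(e2[:,1],e2[:,0],1);print('back edge',k2)
be=ct[(ct[:,1]>262)&(ct[:,0]>212)&(ct[:,0]<280)];e3=onplane(d,be,.02)[:,:2];k3=np.polyfit(e3[:,1],e3[:,0],1);print('front edge',k3)
for y in(-.15,-.25):print('depth of wing',np.polyval(k2,y)-np.polyval(k3,y))
psi=np.arctan(k[0]);
Rm=R.from_euler('z',psi+0).as_matrix()[:2,:2]; # base x dir=(1,k)
bx=np.array([1,k[0]])/np.hypot(1,k[0]);by=np.array([-bx[1],bx[0]]);print('yaw',np.arctan2(bx[1],bx[0]), 'from back',-np.arctan(k2[0]),-np.arctan(k3[0]))
g=cv2.inRange(hsv,(0,0,60),(180,60,255))
for n,b in dict(r=(205,138,265,198),o=(220,203,265,266)).items():
    m=np.zeros_like(g);m[b[1]:b[3],b[0]:b[2]]=g[b[1]:b[3],b[0]:b[2]]
    c=max(cv2.findContours(m,0,1)[0],key=cv2.contourArea)[:,0]
    f=onplane(d,c,.006)[:,:2];t=onplane(d,c,.02)[:,:2]
    q=1
    fx,fy,tx,ty=f@bx,f@by,t@bx,t@by
    xlo,xhi,ylo,yhi=[np.percentile(a,p) for a,p in((fx,q),(tx,100-q),(ty,q),(fy,100-q))]
    print(n,'size',xhi-xlo,yhi-ylo,'ctr',(xlo+xhi)/2*bx+(ylo+yhi)/2*by)
E
```

```text
cam [ 0.64649796 -0.28818129  0.43334311]
z checks table,wing,rfloor,ofloor [np.float64(-0.0013), np.float64(0.0188), np.float64(0.006), np.float64(0.0066)]
brass 0.024 1356 circ ((0.5793739557266235, -0.39342957735061646), 0.025513852015137672) rect ((0.5791884064674377, -0.3930962085723877), (0.04936452582478523, 0.04880640283226967), 5.8338303565979)
brass 0.056 324 circ ((0.5790301561355591, -0.3935437500476837), 0.010184867307543755) rect ((0.5791216492652893, -0.39354750514030457), (0.019602516666054726, 0.01871870644390583), 47.92470169067383)
steel 0.024 1004 circ ((0.44989392161369324, -0.3211061954498291), 0.03422559052705765) rect ((0.4499756395816803, -0.3213496804237366), (0.0622851736843586, 0.03379280865192413), 5.127958297729492)
steel 0.056 338 circ ((0.4504939317703247, -0.3213339149951935), 0.016588745638728142) rect ((0.45049166679382324, -0.32127055525779724), (0.03156412020325661, 0.014048832468688488), 2.0597755908966064)
right edge [ 0.05042402 -0.27591643] 117
back edge [-0.05568843  0.61510954]
front edge [-0.05299114  0.46415809]
depth of wing 0.15135604125577728
depth of wing 0.1516257704947337
yaw 0.05038135298173097 from back 0.05563096740992816 0.052941617775098614
r size 0.053562400687926615 0.053713357282732244 ctr [ 0.58800856 -0.19634795]
o size 0.06541263007593096 0.038747908253419644 ctr [ 0.51240512 -0.2005526 ]
```

Call:
servo_tool(
  increments=[0,0,0.09,-0.772,-0.215,-0.9,1,0,0,0.09,-0.772,-0.215,-0.9,1,0,0,0.09,-0.772,-0.215,-0.9,1,0,0,0.09,-0.772,-0.215,-0.9,1,0,0,0.09,-0.772,-0.215,-0.9,1,0,0,0.09,-0.772,-0.215,-0.9,1,0,0,0.09,-0.772,-0.215,-0.9,0.7],
)

```text
t: 1.78
tool_pos: [0.4449, -0.3251, 0.164]
ee_rot: [-3.139, -0.11, 0.001]
ft_force: [0.5, -0.3, 0.6]
gripper_width: 0.0753
grasp_force: 0.0
```

```bash
python3 -c "
from h import *
st()"
```

```text
{'t': 1.7833, 'joint_pos': [-0.7564, 0.3709, 1.703, 0.0001, 1.069, 0.744], 'tool_pos': [0.4449, -0.3251, 0.164], 'ee_rot': [-3.1387, -0.1103, 0.0014], 'ft_force': [0.5258, -0.3414, 0.6496], 'gripper_width': 0.0753, 'grasp_force': 0.0}
```

```bash
cat > m2.py <<'E'
from meas import *
def proj(d,p):
    q=np.linalg.inv(d['T'])@np.r_[p,1];x=q[:2]/q[2];x=x*(1+d['k1']*(x@x));return x*[d['fx'],d['fy']]+[d['cx'],d['cy']]
def run(name,objs=('brass','steel'),nests=('r','o')):
    st();d=snap('wrist');st();save(name,d);cv2.imwrite(f'pics/{name}.png',d['color'])
    uv,P=cloud(d);A=dict(brass=(.579,-.3935),steel=(.45,-.3213),r=(.588,-.1963),o=(.5124,-.2005))
    def box(p,z,h):
        c=np.array([proj(d,np.r_[p[0]+a,p[1]+b,z]) for a in(-h,h) for b in(-h,h)])
        lo=np.clip(c.min(0),0,[639,479]).astype(int);hi=np.clip(c.max(0),0,[639,479]).astype(int);return(*lo,*hi)
    for n in objs:
        for lo,hi,zp in((.017,.031,.024),(.048,.065,.056)):
            b=box(A[n],zp,.045);c,m=region(d,P,b,lo,hi,zp);print(n,zp,b,'circ',np.round(cv2.minEnclosingCircle(c)[0],4),'rect',cv2.minAreaRect(c))
    g=cv2.inRange(cv2.cvtColor(d['color'],cv2.COLOR_BGR2HSV),(0,0,60),(180,60,255))
    bx=np.array([np.cos(.052),np.sin(.052)]);by=np.array([-bx[1],bx[0]]);cam=d['T'][:2,3]
    for n in nests:
        b=box(A[n],.02,.036);m=np.zeros_like(g);m[b[1]:b[3],b[0]:b[2]]=g[b[1]:b[3],b[0]:b[2]]
        c=max(cv2.findContours(m,0,1)[0],key=cv2.contourArea)[:,0];e=[]
        for ax in(bx,by):
            f,t=onplane(d,c,.006)[:,:2]@ax,onplane(d,c,.02)[:,:2]@ax;s=np.sign(cam@ax-np.mean(t))
            lo,hi=(f,t) if s>0 else (t,f);e.append((np.percentile(lo,1),np.percentile(hi,99)))
        print(n,b,'size',[np.round(h-l,4) for l,h in e],'ctr',np.mean(e[0])*bx+np.mean(e[1])*by)
E
python3 -c "
from m2 import *
run('w2')"
```

```text
{'t': 1.7833, 'joint_pos': [-0.7564, 0.3709, 1.703, 0.0001, 1.069, 0.744], 'tool_pos': [0.4449, -0.3251, 0.164], 'ee_rot': [-3.1387, -0.1103, 0.0014], 'ft_force': [0.5258, -0.3414, 0.6496], 'gripper_width': 0.0753, 'grasp_force': 0.0}
{'t': 1.8333, 'joint_pos': [-0.7553, 0.3703, 1.7007, 0.0003, 1.0691, 0.7442], 'tool_pos': [0.4465, -0.3257, 0.1651], 'ee_rot': [3.1387, 0.1118, 0.002], 'ft_force': [0.5438, 0.0449, 0.6923], 'gripper_width': 0.0684, 'grasp_force': 0.0}
brass 0.024 (np.int64(364), np.int64(0), np.int64(526), np.int64(110)) circ [ 0.5775 -0.3936] rect ((0.5748568177223206, -0.39394116401672363), (0.04358934611082077, 0.0499650239944458), 4.453256130218506)
brass 0.056 (np.int64(370), np.int64(0), np.int64(556), np.int64(110)) circ [ 0.5779 -0.3936] rect ((0.5780245661735535, -0.39335334300994873), (0.019198313355445862, 0.019593464210629463), 9.163846015930176)
steel 0.024 (np.int64(252), np.int64(151), np.int64(383), np.int64(279)) circ [ 0.4489 -0.3219] rect ((0.4489453136920929, -0.3215007185935974), (0.060300312936306, 0.033373504877090454), 5.057027339935303)
steel 0.056 (np.int64(244), np.int64(157), np.int64(391), np.int64(298)) circ [ 0.4497 -0.3217] rect ((0.44970545172691345, -0.321353554725647), (0.03009777143597603, 0.013537290506064892), 4.244702339172363)
r (np.int64(68), np.int64(0), np.int64(190), np.int64(58)) size [np.float64(0.0272), np.float64(0.0547)] ctr [ 0.57413621 -0.19727071]
o (np.int64(87), np.int64(57), np.int64(199), np.int64(173)) size [np.float64(0.0633), np.float64(0.0396)] ctr [ 0.51218135 -0.20072253]
```

Call:
servo_tool(
  increments=[0,0,0.01,0.02,0.027,-0.3,0.6,0,0,0.01,0.02,0.027,-0.55,0.6,0,0,0.01,0.02,0.027,-0.75,0.6,0,0,0.01,0.02,0.027,-0.85,0.6,0,0,0.01,0.02,0.027,-0.85,0.6,0,0,0.01,0.02,0.027,-0.85,0,0,0,0.01,0.02,0.027,-0.85,0,0,0,0.01,0.02,0.027,-0.85,0,0,0,0.01,0.02,0.027,-0.85,0,0,0,0.01,0.02,0.027,-0.85,0,0,0,0.01,0.02,0.027,-0.85,0,0,0,0.01,0.02,0.027,-0.85,0],
  newtons=60,
)

```text
t: 2.83
tool_pos: [0.451, -0.3218, 0.039]
ee_rot: [3.136, 0.126, 0.006]
ft_force: [1.7, 0.9, 6.4]
gripper_width: 0.0129
grasp_force: 59.8
```

Call:
servo_tool(
  increments=[0,0,0,0,0,0.3,0,0,0,0,0,0,0.55,0,0,0,-0.04,0.2,0.3,0.55,0,0,0,-0.04,0.42,0.55,0.5,0,0,0,-0.04,0.42,0.806,0.45,0,0,0,-0.04,0.42,0.806,0.4,0,0,0,-0.04,0.42,0.806,0.35,0,0,0,-0.04,0.42,0.806,0.35,0,0,0,-0.04,0.42,0.806,0.35,0],
)

```text
t: 3.58
tool_pos: [0.5119, -0.2, 0.0894]
ee_rot: [3.14, 0.077, -0.0]
ft_force: [-0.2, -1.2, -2.0]
gripper_width: 0.013
grasp_force: 59.5
```

```bash
python3 - <<'E'
from m2 import *
st();d=snap('wrist');cv2.imwrite('pics/w3.png',d['color']);save('w3',d)
uv,P=cloud(d)
# block top: weight base at ~ TCP height offset; tcp z .039 <-> base 0
z0=manip.read_state()['tool_pos'][2]-.039
c,m=region(d,P,(150,150,500,400),z0+.017,z0+.031,z0+.024);print(z0,m.sum(),cv2.minAreaRect(c))
E
```

```text
{'t': 3.5833, 'joint_pos': [-0.4979, 0.4682, 1.7744, -0.0005, 0.8991, 1.0239], 'tool_pos': [0.5119, -0.2, 0.0894], 'ee_rot': [3.1403, 0.0774, -0.0004], 'ft_force': [-0.2315, -1.167, -1.9599], 'gripper_width': 0.013, 'grasp_force': 59.4928}
0.05073935639726592 4087 ((0.5273370146751404, -0.19900742173194885), (0.028953589498996735, 0.033347513526678085), 2.7626535892486572)
```

Call:
servo_tool(
  increments=[0,0,0,0,-0.005,-0.08,0,0,0,0,0,-0.005,-0.14,0,0,0,0,0,-0.005,-0.19,0,0,0,0,0,-0.005,-0.24,0,0,0,0,0,-0.005,-0.28,0,0,0,0,0,-0.005,-0.3,0,0,0,0,0,-0.005,-0.3,0],
)

```text
t: 4.22
tool_pos: [0.5167, -0.2026, 0.0461]
ee_rot: [3.137, 0.075, 0.014]
ft_force: [6.7, 0.5, 5.7]
gripper_width: 0.0126
grasp_force: 63.6
```

```bash
python3 - <<'E'
from m2 import *
st();d=snap('wrist');save('w4',d);st()
uv,P=cloud(d)
c,m=region(d,P,(150,150,500,420),.025,.036,.03);print(m.sum(),cv2.minAreaRect(c))
cv2.imwrite('pics/w4.png',d['color'][120:420,60:560])
E
```

```text
{'t': 4.2167, 'joint_pos': [-0.4989, 0.5358, 1.7995, 0.0017, 0.7968, 1.023], 'tool_pos': [0.5167, -0.2026, 0.0461], 'ee_rot': [3.137, 0.0747, 0.0137], 'ft_force': [6.6925, 0.5412, 5.7493], 'gripper_width': 0.0126, 'grasp_force': 63.6391}
{'t': 4.2667, 'joint_pos': [-0.499, 0.5358, 1.7996, 0.0017, 0.7967, 1.0231], 'tool_pos': [0.5167, -0.2026, 0.0461], 'ee_rot': [3.137, 0.0746, 0.0138], 'ft_force': [6.3457, 0.5108, 5.9301], 'gripper_width': 0.0131, 'grasp_force': 63.6423}
3977 ((0.5300467014312744, -0.20167985558509827), (0.026114586740732193, 0.03368886932730675), 2.5626158714294434)
```

View pics/w4.png

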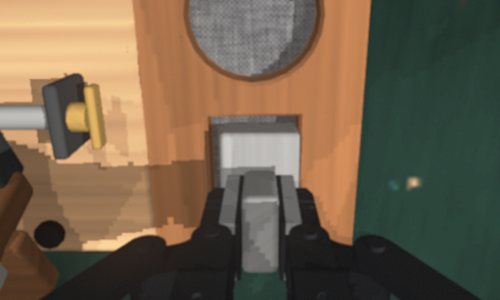

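```bash
python3 - <<'E'
from m2 import *
d=load('w4');uv,P=cloud(d)
z=P[...,2]
for v in range(232,300,8): print(v,np.round(P[v,290:350:12,:].mean(0),4), np.round(z[v,290:350:10],4))
print('wing',np.round(z[190:240:10,420],4),np.round(P[240,420],3), 'fin',np.round(P[340:390:10,320],4))
E
```

```text
232 [ 0.5474 -0.1987  0.0189] [0.0184 0.0195 0.0196 0.0194 0.0195 0.0195]
240 [ 0.5395 -0.1989  0.0059] [0.006  0.0057 0.0062 0.0071 0.0067 0.0065]
248 [ 0.5401 -0.199   0.0193] [0.0191 0.0196 0.0189 0.0194 0.0203 0.0187]
256 [ 0.551  -0.1979  0.0588] [0.0285 0.0291 0.0292 0.0293 0.0293 0.0282]
264 [ 0.5367 -0.1992  0.0296] [0.0287 0.0301 0.0281 0.0311 0.0308 0.0296]
272 [ 0.546  -0.2001  0.0603] [0.0293 0.0299 0.0298 0.0298 0.0294 0.0299]
280 [ 0.5298 -0.1996  0.0304] [0.0302 0.0302 0.0297 0.0315 0.0302 0.0295]
288 [ 0.5261 -0.1997  0.0304] [0.03   0.0302 0.0307 0.0316 0.0304 0.0299]
296 [ 0.5274 -0.1998  0.0407] [0.0407 0.0422 0.0406 0.0415 0.0397 0.0418]
wing [0.0201 0.0191 0.0194 0.0185 0.0196] [ 0.546 -0.245  0.019] fin [[ 0.5217 -0.2023  0.063 ]
 [ 0.518  -0.2025  0.0635]
 [ 0.514  -0.2027  0.0636]
 [ 0.5111 -0.2028  0.0654]
 [ 0.5063 -0.203   0.0646]]
```

```bash
python3 - <<'E'
from m2 import *
for n,lo,hi in(('w3',.06,.085),('w4',.025,.036)):
    d=load(n);uv,P=cloud(d)
    c,m=region(d,P,(150,150,500,420),lo,hi,.03);m=cv2.erode(m,np.ones((5,5)))>0
    q=P[m];A=np.c_[q[:,0]-.512,q[:,1]+.2,np.ones(len(q))]
    k=np.linalg.lstsq(A,q[:,2],rcond=None)[0];print(n,len(q),k,'xrange',q[:,0].min(),q[:,0].max(),'wing plane:')
    w=(P[...,2]>.015)&(P[...,2]<.024);w[:, :100]=0;w=cv2.erode(w.astype(np.uint8),np.ones((7,7)))>0;q=P[w];A=np.c_[q[:,0]-.512,q[:,1]+.2,np.ones(len(q))]
    print(np.linalg.lstsq(A,q[:,2],rcond=None)[0])
E
```

```text
w3 3691 [-0.21388676 -0.0163198   0.07719777] xrange 0.5142630193113362 0.5399081718433167 wing plane:
[-0.00058505 -0.00133965  0.01931389]
w4 2699 [-0.07225569  0.02816214  0.03141218] xrange 0.5176021078388647 0.5597350591243989 wing plane:
[-0.00031363 -0.00141065  0.01928652]
```

Call:
servo_tool(
  increments=[0,0,0,0,0,0,0.4,0,0,0,0,0,0,0.4,0,0,0,0,0,0,0.4,0,0,0,0,0,0.2,0.4,0,0,0,0,0,0.5,0.5,0,0,0,0,0,0.8,1,0,0,0,0,0,0.8,1],
)

```text
t: 4.85
tool_pos: [0.5151, -0.2021, 0.1702]
ee_rot: [3.136, 0.076, 0.012]
ft_force: [1.3, -1.3, -0.3]
gripper_width: 0.0654
grasp_force: 0.0
```

```bash
python3 - <<'E'
from m2 import *
st();d=snap('wrist');save('w5',d);st();cv2.imwrite('pics/w5.png',d['color'])
uv,P=cloud(d)
for lo,hi,zp in((.024,.045,.03),(.055,.075,.062)):
    c,m=region(d,P,(100,100,550,420),lo,hi,zp);m=cv2.erode(m,np.ones((5,5)))>0
    q=P[m];A=np.c_[q[:,0]-.512,q[:,1]+.2,np.ones(len(q))]
    print(len(q),np.linalg.lstsq(A,q[:,2],rcond=None)[0],cv2.minAreaRect(c))
E
```

```text
{'t': 4.85, 'joint_pos': [-0.4988, 0.3614, 1.6997, -0.0001, 1.0715, 1.0233], 'tool_pos': [0.5151, -0.2021, 0.1702], 'ee_rot': [3.1361, 0.0764, 0.012], 'ft_force': [1.3308, -1.3147, -0.3449], 'gripper_width': 0.0654, 'grasp_force': 0.0}
{'t': 4.9, 'joint_pos': [-0.4988, 0.3626, 1.7012, -0.0001, 1.0692, 1.0232], 'tool_pos': [0.5148, -0.202, 0.1691], 'ee_rot': [3.1363, 0.0765, 0.0115], 'ft_force': [0.4945, -0.206, 0.837], 'gripper_width': 0.0728, 'grasp_force': 0.0}
3668 [-0.04635197  0.07950371  0.03127008] ((0.5103609561920166, -0.20274502038955688), (0.06008928641676903, 0.033533431589603424), 3.766430139541626)
1523 [-0.04777325  0.02472771  0.06148916] ((0.4897257685661316, -0.0904596820473671), (0.02585751749575138, 0.050015948712825775), 76.73233032226562)
```

```bash
python3 - <<'E'
from m2 import *
from scipy.stats import binned_statistic_2d as bs
d=load('w5');uv,P=cloud(d)
q=P.reshape(-1,3);q=q[(abs(q[:,0]-.512)<.045)&(abs(q[:,1]+.2005)<.03)]
s=bs(q[:,0],q[:,1],q[:,2],'median',bins=[np.arange(.470,.556,.006),np.arange(-.227,-.172,.005)])
print(np.round(s.statistic*1000,1))
E
```

```text
[[  nan   nan  17.7   nan   nan   nan   nan  18.9  19.3  19.5  19.4]
 [ 19.1  20.4  28.4  28.1  29.1  28.9  29.2  29.   12.2  18.6  19.5]
 [ 19.4  29.1  29.3  29.3  30.3  29.6  29.6  29.1   5.9  18.7  19.3]
 [ 19.6  29.1  29.3   nan   nan   nan  29.6  29.    6.2  18.6  19.2]
 [ 19.3  28.8  29.2  60.4  60.9  60.9  29.4  29.1   6.   18.3  19.4]
 [ 19.2  29.   29.5  60.4  61.4  61.2  29.6  29.3   6.4  17.8  19.5]
 [ 19.2  28.4  29.3  60.5  61.3  61.2  29.4  28.9   6.7  17.   19.3]
 [ 19.5  27.9  29.3  59.5  61.2  61.3  30.   29.6   6.8  17.3  19.3]
 [ 19.1  24.1  29.3  46.7  61.1  60.4  36.8  30.   29.3   9.6  19.5]
 [ 19.4 239.  240.6 241.2 241.3 241.5 241.2 241.1 240.2 245.5 238.1]
 [243.6 246.6 249.6  29.4  29.1  29.5  29.3 250.6 248.1 244.1 241.6]
 [ 19.4  18.9  22.9  22.4  22.9  19.8  18.9  19.1   6.5   6.4  19.3]
 [ 19.4  19.   17.4  18.6  18.2  18.6  18.8  19.   19.2  18.7  19.4]
 [ 19.3  19.5  19.3  19.3  19.3  19.3  19.2  19.5  19.3  19.4  19.3]]
```

Call:
servo_tool(
  increments=[0,0,0,0.2,-0.3,0,1,0,0,0,0.42,-0.6,0,1,0,0,0,0.42,-0.9,0,1,0,0,0,0.42,-1,0,1,0,0,0,0.42,-1,0,1],
)

```text
t: 5.32
tool_pos: [0.5759, -0.3581, 0.1626]
ee_rot: [3.136, 0.071, 0.001]
ft_force: [0.3, -0.6, -0.5]
gripper_width: 0.0856
grasp_force: 0.0
```

Call:
servo_tool(
  increments=[0,0,0,0,-0.27,-0.2,0.7,0,0,0,0,-0.27,-0.3,0.7,0,0,0,0,-0.27,-0.3,0.7,0,0,0,0,-0.27,-0.3,0.7,0,0,0,0,-0.27,-0.3,0.7,0,0,0,0,-0.27,-0.3,0.7],
)

```text
t: 5.82
tool_pos: [0.5756, -0.39, 0.1201]
ee_rot: [3.14, 0.078, 0.001]
ft_force: [-0.3, 0.7, 0.4]
gripper_width: 0.0597
grasp_force: 0.0
```

```bash
python3 -c "
from m2 import *
run('w6',('brass',),())"
```

```text
{'t': 5.8167, 'joint_pos': [-0.695, 0.6024, 1.4056, 0.0004, 1.133, 0.826], 'tool_pos': [0.5756, -0.39, 0.1201], 'ee_rot': [3.1405, 0.078, 0.0011], 'ft_force': [-0.3232, 0.7289, 0.3723], 'gripper_width': 0.0597, 'grasp_force': 0.0}
{'t': 5.8667, 'joint_pos': [-0.6949, 0.602, 1.4053, 0.0003, 1.133, 0.826], 'tool_pos': [0.5758, -0.3902, 0.1205], 'ee_rot': [3.1399, 0.0782, 0.0018], 'ft_force': [1.0314, 0.2418, 1.0356], 'gripper_width': 0.0597, 'grasp_force': 0.0}
brass 0.024 (np.int64(253), np.int64(164), np.int64(405), np.int64(308)) circ [ 0.5798 -0.3938] rect ((0.5798922777175903, -0.3940226137638092), (0.049280401319265366, 0.049327753484249115), 2.7918946743011475)
brass 0.056 (np.int64(243), np.int64(173), np.int64(418), np.int64(334)) circ [ 0.5798 -0.3939] rect ((0.5797154903411865, -0.39393216371536255), (0.01958308555185795, 0.01913236826658249), 45.42710876464844)
```

Call:
servo_tool(
  increments=[0,0,0,0.025,-0.025,-0.2,0.6,0,0,0,0.025,-0.025,-0.4,0.6,0,0,0,0.025,-0.025,-0.56,0.6,0,0,0,0.025,-0.025,-0.56,0.6,0,0,0,0.025,-0.025,-0.56,0,0,0,0,0.025,-0.025,-0.56,0,0,0,0,0.025,-0.025,-0.56,0,0,0,0,0.025,-0.025,-0.56,0,0,0,0,0.025,-0.025,-0.56,0,0,0,0,0.025,-0.025,-0.56,0,0,0,0,0.025,-0.025,-0.56,0],
  newtons=70,
)

```text
t: 6.78
tool_pos: [0.5804, -0.3953, 0.0379]
ee_rot: [3.139, 0.077, 0.005]
ft_force: [0.2, 2.0, 6.4]
gripper_width: 0.0164
grasp_force: 68.0
```

Call:
servo_tool(
  increments=[0,0,0,0,0,0.15,0,0,0,0,0,0,0.3,0,0,0,0,0,0.15,0.42,0,0,0,0,0.03,0.35,0.42,0,0,0,0,0.05,0.55,0.42,0,0,0,0,0.05,0.75,0.42,0,0,0,0,0.05,0.9,0.42,0,0,0,0,0.05,1,0.42,0,0,0,0,0.05,1,0.42,0],
)

```text
t: 7.53
tool_pos: [0.5858, -0.2412, 0.0985]
ee_rot: [-3.139, -0.08, 0.001]
ft_force: [-0.6, -0.1, -3.1]
gripper_width: 0.0165
grasp_force: 68.5
```

```bash
python3 -c "
from h import *
st()"
```

```text
{'t': 7.5333, 'joint_pos': [-0.5002, 0.5523, 1.5724, 0.0011, 1.0185, 1.0189], 'tool_pos': [0.5858, -0.2412, 0.0985], 'ee_rot': [-3.1389, -0.0804, 0.0015], 'ft_force': [-0.6346, -0.1467, -3.1256], 'gripper_width': 0.0165, 'grasp_force': 68.479}
```

Call:
servo_tool(
  increments=[0,0,0,0.013,0.15,0,0,0,0,0,0.013,0.25,0,0,0,0,0,0.013,0.3,-0.1,0,0,0,0,0.013,0.3,-0.15,0,0,0,0,0.013,0.3,-0.15,0,0,0,0,0.013,0.3,-0.15,0],
)

```text
t: 8.03
tool_pos: [0.588, -0.2002, 0.0753]
ee_rot: [-3.14, -0.077, 0.002]
ft_force: [-0.6, -0.5, -2.0]
gripper_width: 0.0165
grasp_force: 68.6
```

```bash
python3 - <<'E'
from m2 import *
st();d=snap('wrist');save('w7',d);st()
uv,P=cloud(d);z0=manip.read_state()['tool_pos'][2]-.0379
c,m=region(d,P,(150,120,500,420),z0+.012,z0+.034,z0+.024);c=c[c[:,0]>.595];m=cv2.erode(m,np.ones((5,5)))>0
# circle fit on visible far arc
A=np.c_[2*c,np.ones(len(c))];s=np.linalg.lstsq(A,(c**2).sum(1),rcond=None)[0];print('circle',s[:2],np.sqrt(s[2]+s[:2]@s[:2]),c.max(0),c.min(0))
q=P[m];A=np.c_[q[:,0]-.588,q[:,1]+.196,np.ones(len(q))];print(z0,len(q),np.linalg.lstsq(A,q[:,2],rcond=None)[0])
E
```

```text
{'t': 8.0333, 'joint_pos': [-0.4391, 0.5673, 1.6188, -0.0004, 0.9566, 1.0832], 'tool_pos': [0.588, -0.2002, 0.0753], 'ee_rot': [-3.1405, -0.0766, 0.0018], 'ft_force': [-0.5854, -0.4611, -2.0418], 'gripper_width': 0.0165, 'grasp_force': 68.6464}
{'t': 8.0833, 'joint_pos': [-0.4394, 0.5668, 1.6181, -0.0003, 0.9566, 1.0833], 'tool_pos': [0.5885, -0.2006, 0.0758], 'ee_rot': [3.1404, 0.0759, -0.0001], 'ft_force': [1.405, 0.2367, -2.9406], 'gripper_width': 0.0166, 'grasp_force': 68.6459}
circle [ 0.59502921 -0.19839166] 0.02051366090818477 [ 0.61541134 -0.17598748] [ 0.59500736 -0.22216266]
0.03787722946801632 3825 [0.0443355  0.01957037 0.06012215]
```

Call:
servo_tool(
  increments=[0,0,0,-0.013,0.021,0,0,0,0,0,-0.013,0.021,-0.06,0,0,0,0,-0.013,0.021,-0.12,0,0,0,0,-0.013,0.021,-0.17,0,0,0,0,-0.013,0.021,-0.2,0,0,0,0,-0.013,0.021,-0.215,0,0,0,0,-0.013,0.021,-0.22,0],
)

```text
t: 8.67
tool_pos: [0.5874, -0.1961, 0.0438]
ee_rot: [-3.14, -0.076, -0.003]
ft_force: [-1.0, 5.6, 15.7]
gripper_width: 0.0165
grasp_force: 70.0
```

Call:
servo_tool(
  increments=[0,0,0,0,0,0,0.4,0,0,0,0,0,0,0.4,0,0,0,0,0,0,0.4,0,0,0,0,0,0.2,0.4,0,0,0,0,0,0.5,0.5,0,0,0,0,0,0.8,1,0,0,0,0,0,1,1,0,0,0,0,0,1,1],
)

```text
t: 9.33
tool_pos: [0.591, -0.1987, 0.2009]
ee_rot: [3.135, 0.077, 0.019]
ft_force: [0.9, -0.7, 0.6]
gripper_width: 0.0773
grasp_force: 0.0
```

```bash
python3 - <<'E'
from m2 import *
from scipy.stats import binned_statistic_2d as bs
st();d=snap('wrist');save('w8',d)
uv,P=cloud(d)
q=P.reshape(-1,3);q=q[(abs(q[:,0]-.588)<.04)&(abs(q[:,1]+.197)<.04)]
s=bs(q[:,0],q[:,1],q[:,2],'median',bins=[np.arange(.551,.624,.006),np.arange(-.231,-.164,.006)])
print(np.round(s.statistic*1000,1))
d=snap('top');save('top2',d);cv2.imwrite('pics/top2.png',cv2.resize(d['color'][215:345,280:460],None,fx=4.4,fy=4.4,interpolation=cv2.INTER_CUBIC))
E
```

```text
{'t': 9.3333, 'joint_pos': [-0.435, 0.42, 1.5139, -0.0001, 1.194, 1.087], 'tool_pos': [0.591, -0.1987, 0.2009], 'ee_rot': [3.1345, 0.0766, 0.0191], 'ft_force': [0.889, -0.6876, 0.6447], 'gripper_width': 0.0773, 'grasp_force': 0.0}
[[ 19.4  19.6  19.5  19.3  19.5  19.3  19.3  19.4  19.3  19.6  19.2]
 [ 19.6  19.3  19.4  19.2  19.6  29.   28.5  19.6  19.3  19.4  19.4]
 [ 19.4  19.5  19.5  29.1  29.4  29.6  29.4  29.6  29.1  19.6  19.3]
 [ 19.4  19.   29.   29.5  29.5   nan   nan  29.3  29.3  28.4  19.2]
 [ 19.4  18.4  29.3  29.6  29.5  61.1  61.2  29.7  29.2  29.2  19.3]
 [ 19.3  13.8  29.4  29.4  59.6  61.3  61.3  60.1  29.4  29.4  18.5]
 [ 19.4   6.7  29.3  29.2  30.4  60.6  60.8  30.6  29.3  29.5  17.7]
 [ 19.5   7.   28.4  29.3  29.4  30.   30.   29.3  29.7  28.1  18.6]
 [ 19.8  19.2 271.7 271.8 272.  272.6 272.  271.7 271.5  29.2 270.5]
 [272.  275.9 279.3 282.2  20.8  27.   26.7  27.5 279.7 276.1 273. ]
 [ 19.2  19.4  19.5  19.4  17.6   6.7   6.2  18.5  19.   19.4  19.2]
 [ 19.5  19.3  19.2  19.4  19.2  19.2  19.1  19.3  19.   19.5  19.1]]
```

Depth shows both weights flat, with their tops at 30 mm and 62 mm, so they are fully home. Next is the kickstand. The hinge comes out at about (0.543, -0.033), which matches both the rail and the wing edge. The foot bar is predicted at (0.444, 0.077, 0.204), and the depth reading agrees.

Call:
servo_tool(
  increments=[0,0,0,0,0,0.3,0,0,0,0,0,0,0.6,0,0,0,0,-0.1,0.2,0.7,0,0,0,0,-0.3,0.5,0.7,0,0,0,0,-0.5,0.8,0.7,0,0,0,0,-0.6,1,0.7,0,0,0,0,-0.6,1,0.7,0],
  newtons=40,
)

```text
t: 10.02
tool_pos: [0.4917, -0.0425, 0.2955]
ee_rot: [-3.137, -0.079, 0.01]
ft_force: [0.3, 1.3, -0.9]
gripper_width: 0.0006
grasp_force: 0.0
```

Call:
servo_tool(
  increments=[0,0,0,-0.3,0.3,0,0,0,0,0,-0.6,0.6,0,0,0,0,0,-0.6,0.92,0,0,0,0,0,-0.6,0.92,0,0,0,0,0,-0.6,0.92,0,0,0,0,0,-0.6,0.92,0,0,0,0,0,-0.6,0.92,0,0],
)

```text
t: 10.6
tool_pos: [0.4063, 0.0913, 0.2968]
ee_rot: [3.14, 0.079, -0.002]
ft_force: [-0.2, -0.5, 0.1]
gripper_width: 0.0005
grasp_force: 0.0
```

```bash
python3 - <<'E'
from m2 import *
st();d=snap('wrist');save('w9',d);st();cv2.imwrite('pics/w9.png',d['color'])
uv,P=cloud(d);q=P.reshape(-1,3);c=d['color'].reshape(-1,3)
m=(c.max(1)<70)&(q[:,2]>.19)&(q[:,2]<.22)&(q[:,1]>.04)&(q[:,1]<.13)&(q[:,0]>.40)&(q[:,0]<.5)
print(m.sum(),q[m].min(0),q[m].max(0),np.median(q[m],0))
E
```

```text
{'t': 10.6, 'joint_pos': [0.0555, 0.0308, 1.7895, -0.0007, 1.3228, 1.5761], 'tool_pos': [0.4063, 0.0913, 0.2968], 'ee_rot': [3.1398, 0.0791, -0.0024], 'ft_force': [-0.249, -0.4641, 0.12], 'gripper_width': 0.0005, 'grasp_force': 0.0}
{'t': 10.65, 'joint_pos': [0.0541, 0.031, 1.7889, -0.0007, 1.3229, 1.5763], 'tool_pos': [0.4068, 0.0908, 0.297], 'ee_rot': [3.1399, 0.0766, -0.0018], 'ft_force': [0.3686, -0.0911, -0.2807], 'gripper_width': 0.0001, 'grasp_force': 0.0}
1841 [0.43459945 0.05445775 0.20217013] [0.44952922 0.1042516  0.21185722] [0.44317623 0.07981361 0.20898009]
```

View pics/w9.png

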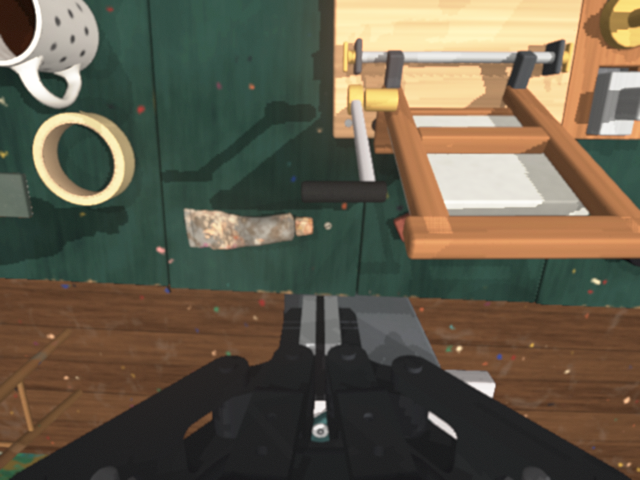

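Call:
servo_tool(
  increments=[0,0,0,0,0,-0.25,0,0,0,0,0,0,-0.45,0,0,0,0,0,0,-0.6,0,0,0,0,0,0,-0.645,0,0,0,0,0,0,-0.645,0],
)

```text
t: 11.07
tool_pos: [0.4055, 0.0902, 0.1992]
ee_rot: [3.14, 0.073, -0.007]
ft_force: [-0.1, 0.3, -0.1]
gripper_width: 0.0
grasp_force: 0.0
```

Call:
servo_tool(
  increments=[0,0,0,0.05,0,0,0,0,0,0,0.1,0,0,0,0,0,0,0.15,0,0,0,0,0,0,0.2,0,0,0,0,0,0,0.25,0,0,0,0,0,0,0.3,0,0,0,0,0,0,0.35,0,0,0,0,0,0,0.4,0,0,0,0,0,0,0.45,0,0,0,0,0,0,0.5,0,0,0,0,0,0,0.55,0,0,0,0,0,0,0.6,0,0,0,0,0,0,0.63,0,0,0,0,0,0,0.66,0,0,0,0,0,0,0.66,0,0,0,0,0,0,0.66,0],
)

```text
invalid input
```

```bash
python3 - <<'E'
from m2 import *
st();d=snap('wrist');save('w10',d);cv2.imwrite('pics/w10.png',d['color'])
for n in('top','side'):
    t=snap(n);save(n+'3',t);cv2.imwrite(f'pics/{n}3.png',t['color'])
uv,P=cloud(d);q=P.reshape(-1,3);c=d['color'].reshape(-1,3)
m=(c.max(1)<70)&(q[:,2]>.03)&(q[:,2]<.25)&(q[:,1]>.03)&(q[:,1]<.12)&(q[:,0]>.53)&(q[:,0]<.68)
print(m.sum(), *( (q[m].min(0),q[m].max(0),np.median(q[m],0)) if m.any() else ()))
E
```

```text
{'t': 11.0667, 'joint_pos': [0.0524, 0.141, 1.9338, -0.0002, 1.0716, 1.5768], 'tool_pos': [0.4055, 0.0902, 0.1992], 'ee_rot': [3.1404, 0.0731, -0.0075], 'ft_force': [-0.0945, 0.2775, -0.1137], 'gripper_width': 0.0, 'grasp_force': 0.0}
52 [0.53003625 0.03528553 0.03861534] [0.53925163 0.03609543 0.05133657] [0.53418845 0.03562614 0.04560439]
```

Call:
servo_tool(
  increments=[0,0,0,0.1,0,0,0,0,0,0,0.15,0,0,0,0,0,0,0.2,0,0,0,0,0,0,0.25,0,0,0,0,0,0,0.3,0,0,0,0,0,0,0.35,0,0,0,0,0,0,0.4,0,0,0,0,0,0,0.45,0,0,0,0,0,0,0.5,0,0,0,0,0,0,0.55,0,0,0,0,0,0,0.6,0,0,0,0,0,0,0.64,0,0,0,0,0,0,0.66,0,0,0,0,0,0,0.66,0,0,0,0,0,0,0.66,0,0,0],
)

```text
t: 12.47
tool_pos: [0.5052, 0.0916, 0.2009]
ee_rot: [-3.141, -0.077, 0.001]
ft_force: [-0.6, 0.7, -0.2]
gripper_width: 0.0002
grasp_force: 0.0
```

```bash
cat > ks.py <<'E'
from m2 import *
st();d=snap('wrist');save('w10',d);cv2.imwrite('pics/w10.png',d['color'])
for n in('top','side'):
    t=snap(n);save(n+'3',t);cv2.imwrite(f'pics/{n}3.png',t['color'])
uv,P=cloud(d);q=P.reshape(-1,3);c=d['color'].reshape(-1,3)
m=(c.max(1)<70)&(q[:,2]>.03)&(q[:,2]<.25)&(q[:,1]>.045)&(q[:,1]<.12)&(q[:,0]>.53)&(q[:,0]<.68)
print(m.sum(), *( (q[m].min(0),q[m].max(0),np.median(q[m],0)) if m.any() else ()))
E
python3 ks.py
```

```text
{'t': 12.4667, 'joint_pos': [0.0446, 0.2763, 1.7422, 0.0001, 1.1236, 1.5665], 'tool_pos': [0.5052, 0.0916, 0.2009], 'ee_rot': [-3.1406, -0.0768, 0.0008], 'ft_force': [-0.603, 0.6587, -0.2126], 'gripper_width': 0.0002, 'grasp_force': 0.0}
3578 [0.58503313 0.06273912 0.16837093] [0.5979085  0.11215983 0.17788224] [0.59151704 0.09025547 0.17539359]
```

Call:
servo_tool(
  increments=[0,0,0,0,0,0.25,0,0,0,0,0,0,0.5,0,0,0,0,0,0,0.6,0,0,0,0,0,0,0.6,0,0,0,0,0,0,0.6,0,0,0,0,0,0,0.6,0,0,0,0,0,0,0.6,0,0,0,0,0,0,0.6,0],
)

```text
t: 13.28
tool_pos: [0.5043, 0.0915, 0.2895]
ee_rot: [-3.141, -0.077, 0.005]
ft_force: [0.6, 0.2, -0.3]
gripper_width: 0.0003
grasp_force: 0.0
```

```bash
python3 ks.py; python3 - <<'E'
from m2 import *
d=load('w10');uv,P=cloud(d);print('rail',[np.round(P[v,u],3) for u,v in((560,300),(520,260))])
E
```

```text
{'t': 13.2833, 'joint_pos': [0.0446, 0.1889, 1.6231, 0.0001, 1.3326, 1.5665], 'tool_pos': [0.5043, 0.0915, 0.2895], 'ee_rot': [-3.1406, -0.0768, 0.0048], 'ft_force': [0.6027, 0.2341, -0.3223], 'gripper_width': 0.0003, 'grasp_force': 0.0}
936 [0.61042131 0.06348194 0.06969566] [0.62508947 0.11344989 0.07777842] [0.61782255 0.09041521 0.07497531]
rail [array([ 0.458, -0.092,  0.162]), array([ 0.474, -0.078,  0.122])]
```

Call:
servo_tool(
  increments=[0,0,0.15,-0.1,-0.15,0.1,0.3,0,0,0.3,-0.2,-0.3,0.1,0.53,0,0,0.45,-0.3,-0.45,0.1,0.53,0,0,0.6,-0.4,-0.6,0.1,0.53,0,0,0.75,-0.5,-0.75,0.1,0.53,0,0,0.9,-0.52,-0.87,0.1,0.53,0,0,1,-0.52,-0.87,0.1,0.53,0,0,1,-0.52,-0.87,0.1,0.53],
)

```text
t: 14.1
tool_pos: [0.427, -0.0398, 0.3059]
ee_rot: [-2.872, -1.274, 0.0]
ft_force: [-0.1, -0.4, -0.1]
gripper_width: 0.0451
grasp_force: 0.0
```

Call:
servo_tool(
  increments=[0,0,0.15,0,0,0,0.53,0,0,0.3,0,0,0,0.53,0,0,0.45,0,0,0,0.53,0,0,0.6,0,0,0,0.53,0,0,0.75,0,0,0,0.53,0,0,0.9,0,0,0,0.53,0,0,1,0,0,0,0.53,0,0,1,0,0,0,0.53,0,0,1,0,0,0,0.53],
)

```text
t: 14.85
tool_pos: [0.4275, -0.0385, 0.3058]
ee_rot: [-2.17, -2.271, 0.0]
ft_force: [-0.1, -0.7, 0.7]
gripper_width: 0.0453
grasp_force: 0.0
```

```bash
python3 - <<'E'
from m2 import *
st();d=snap('wrist');save('w11',d);cv2.imwrite('pics/w11.png',d['color'])
t=snap('top');save('top4',t)
for n,D in(('w',d),('top',t)):
    uv,P=cloud(D);q=P.reshape(-1,3);h=cv2.cvtColor(D['color'],cv2.COLOR_BGR2HSV).reshape(-1,3)
    m=(q[:,2]>.205)&(q[:,2]<.235)&(q[:,0]>.38)&(q[:,0]<.46)&(abs(q[:,1]+.04)<.1)&(h[:,1]>80)
    print(n,m.sum(),q[m].min(0),q[m].max(0))
    c=D['color'].reshape(-1,3);m=(c.max(1)<80)&(q[:,2]>.03)&(q[:,2]<.12)&(q[:,1]>.045)&(q[:,1]<.13)&(q[:,0]>.55)&(q[:,0]<.68)
    if m.any():print('foot',m.sum(),np.median(q[m],0),q[m].max(0))
s=R.from_rotvec(manip.read_state()['ee_rot']).as_matrix();print(s.round(3))
E
```

```text
{'t': 14.85, 'joint_pos': [-0.2512, 0.0431, 1.7536, 0.0001, 1.3453, -0.2964], 'tool_pos': [0.4275, -0.0385, 0.3058], 'ee_rot': [-2.1704, -2.2707, 0.0002], 'ft_force': [-0.1164, -0.7389, 0.6868], 'gripper_width': 0.0453, 'grasp_force': 0.0}
w 9041 [ 0.40711609 -0.11454092  0.20500892] [0.43775104 0.04095137 0.22617378]
foot 896 [0.61527488 0.09078971 0.07479026] [0.62488082 0.113354   0.07823697]
top 14 [ 4.09578214e-01 -9.65688226e-05  2.09198810e-01] [0.42742442 0.03939587 0.22605108]
foot 42 [0.61610161 0.08892245 0.07514205] [0.62358206 0.11102099 0.08166375]
[[-0.046  0.999 -0.   ]
 [ 0.999  0.046  0.   ]
 [ 0.    -0.    -1.   ]]
```

Call:
servo_tool(
  increments=[0,0,0,-0.02,0,-0.2,0.53,0,0,0,-0.02,0,-0.4,0.53,0,0,0,-0.02,0,-0.5,0.53,0,0,0,-0.02,0,-0.6,0.53,0,0,0,-0.02,0,-0.63,0.53,0,0,0,-0.02,0,-0.63,0.53],
)

```text
t: 15.45
tool_pos: [0.4235, -0.0386, 0.2105]
ee_rot: [-2.166, -2.272, 0.002]
ft_force: [0.2, -0.4, -0.4]
gripper_width: 0.0453
grasp_force: 0.0
```

```bash
python3 - <<'E'
from m2 import *
st();d=snap('wrist');save('w12',d);cv2.imwrite('pics/w12.png',d['color'])
s=snap('side');save('side5',s);cv2.imwrite('pics/side5.png',cv2.resize(s['color'][100:380,200:440],None,fx=2.1,fy=2.1))
E
```

```text
{'t': 15.45, 'joint_pos': [-0.2537, 0.1395, 1.9014, -0.0, 1.1035, -0.3011], 'tool_pos': [0.4235, -0.0386, 0.2105], 'ee_rot': [-2.1664, -2.2717, 0.0022], 'ft_force': [0.2424, -0.3583, -0.3593], 'gripper_width': 0.0453, 'grasp_force': 0.0}
```

View pics/side5.png

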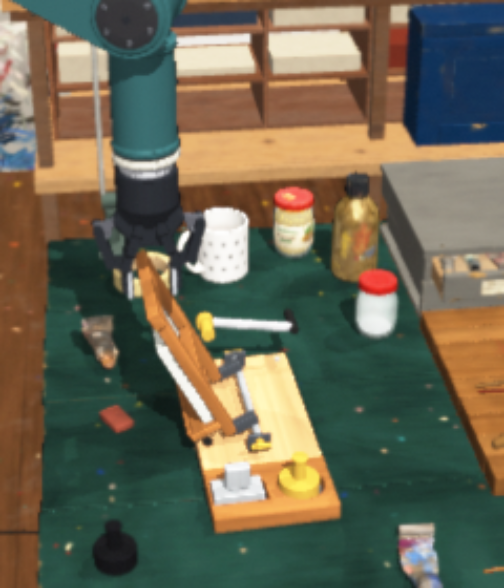

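Call:
servo_tool(
  increments=[0,0,0,0.035,0.002,0,0.53,0,0,0,0.071,0.004,0,0.53,0,0,0,0.113,0.006,0.023,0.53,0,0,0,0.155,0.008,0.047,0.53,0,0,0,0.198,0.01,0.07,0.53,0,0,0,0.232,0.012,0.087,0.53,0,0,0,0.266,0.014,0.104,0.53,0,0,0,0.3,0.016,0.121,0.53,0,0,0,0.335,0.017,0.138,0.53,0,0,0,0.37,0.019,0.152,0.53,0,0,0,0.405,0.021,0.165,0.53,0,0,0,0.44,0.023,0.179,0.53,0,0,0,0.475,0.025,0.193,0.53,0,0,0,0.5,0.026,0.2,0.53,0,0,0,0.518,0.027,0.207,0.53,0,0,0,0.518,0.027,0.207,0.53],
  newtons=30,
)

```text
t: 16.88
tool_pos: [0.503, -0.0349, 0.2426]
ee_rot: [2.166, 2.275, 0.001]
ft_force: [-1.5, -0.1, -0.1]
gripper_width: 0.0454
grasp_force: 0.6
```

```bash
python3 - <<'E'
from m2 import *
st();d=snap('wrist');save('w13',d)
uv,P=cloud(d);q=P.reshape(-1,3);h=cv2.cvtColor(d['color'],cv2.COLOR_BGR2HSV).reshape(-1,3)
m=(q[:,2]>.2)&(q[:,2]<.27)&(q[:,0]>.4)&(q[:,0]<.56)&(q[:,1]>0)&(q[:,1]<.05)&(h[:,1]>80);q=q[m];print(len(q),q.min(0),q.max(0),np.median(q,0))
E
```

```text
{'t': 16.8833, 'joint_pos': [-0.2064, 0.2171, 1.7087, 0.0002, 1.2151, -0.2554], 'tool_pos': [0.503, -0.0349, 0.2426], 'ee_rot': [2.1661, 2.2748, 0.0007], 'ft_force': [-1.4714, -0.1211, -0.0805], 'gripper_width': 0.0454, 'grasp_force': 0.5822}
7999 [4.77212710e-01 1.59889654e-05 2.00040440e-01] [0.49907674 0.04458469 0.25551933] [0.48793798 0.02452385 0.25263338]
```

Call:
servo_tool(
  increments=[0,0,0,0,0,0.01,0.4,0,0,0,0,0,0.01,0.3,0,0,0,0,0,0.01,0.2,0,0,0,0,0,0.01,0,0,0,0,0,0,0.01,0,0,0,0,0,0,0.01,0,0,0,0,0.02,0.001,0.01,0,0,0,0,0.045,0.002,0.01,0,0,0,0,0.067,0.003,0.01,0,0,0,0,0.067,0.003,0.01,0,0,0,0,0.067,0.003,0.01,0,0,0,0,0.067,0.003,0.01,0],
)

```text
t: 17.93
tool_pos: [0.5121, -0.0344, 0.2456]
ee_rot: [2.166, 2.275, -0.0]
ft_force: [-4.2, 2.0, 13.9]
gripper_width: 0.0153
grasp_force: 30.3
```

```bash
cat > fr.py <<'E'
from m2 import *
from scipy.stats import binned_statistic as b1
st();d=snap('wrist');save('w14',d);cv2.imwrite('pics/w14.png',d['color']);t=snap('top');s=snap('side');save('side6',s);save('top6',t);cv2.imwrite('pics/side6.png',cv2.resize(s['color'][100:380,200:440],None,fx=2.1,fy=2.1))
uv,P=cloud(d);q=P.reshape(-1,3);h=cv2.cvtColor(d['color'],cv2.COLOR_BGR2HSV).reshape(-1,3)
by=np.array([-.052,.9986]);bx=np.array([.9986,.052]);O=np.array([.543,-.033])
S=(q[:,:2]-O)@bx;Y=(q[:,:2]-O)@by
m=(q[:,2]>.248)&(q[:,2]<.265)&(abs(S+.03)<.03)&(abs(Y-.06)<.018)&(h[:,1]>80);print('rail top s',m.sum(),np.percentile(S[m],[2,50,98]),np.median(q[m,2]))
k=np.polyfit(S[m],q[m,2],1);print('top face slope (=-theta)',k)
uv,P=cloud(s);q=P.reshape(-1,3);S=(q[:,:2]-O)@bx;Y=(q[:,:2]-O)@by
# -y side face of frame post
m=(abs(Y+.078)<.006)&(q[:,2]>.06)&(q[:,2]<.25)&(abs(S)<.08)
st_=b1(q[m,2],S[m],'median',bins=np.arange(.06,.26,.02)).statistic;print('side post s by z',m.sum(),np.round(st_,4))
c=s['color'].reshape(-1,3)
for n,D in(('top',t),('wrist',d)):
    uv,P=cloud(D);q=P.reshape(-1,3);S=(q[:,:2]-O)@bx;Y=(q[:,:2]-O)@by;c=D['color'].reshape(-1,3)
    m=(c.max(1)<80)&(q[:,2]>.022)&(q[:,2]<.1)&(abs(Y-.117)<.03)&(S>.05)&(S<.13)
    if m.any():print('foot',n,m.sum(),np.median(S[m]),np.percentile(q[m,2],95))
E
python3 fr.py
```

```text
{'t': 17.9333, 'joint_pos': [-0.2016, 0.2277, 1.6862, -0.0003, 1.2274, -0.2507], 'tool_pos': [0.5121, -0.0344, 0.2456], 'ee_rot': [2.1657, 2.2752, -0.0001], 'ft_force': [-4.1937, 1.9513, 13.8805], 'gripper_width': 0.0153, 'grasp_force': 30.2728}
rail top s 5546 [-0.0378171  -0.03043568 -0.02291626] 0.25726222927218695
top face slope (=-theta) [-0.0210275   0.25655402]
side post s by z 77 [-0.0518 -0.0721     nan -0.0272 -0.0273 -0.0359 -0.0343 -0.0342 -0.0295]
foot top 36 0.08695150941710351 0.041105862163268614
foot wrist 916 0.08707861494700403 0.03680111199616859
```

View pics/side6.png

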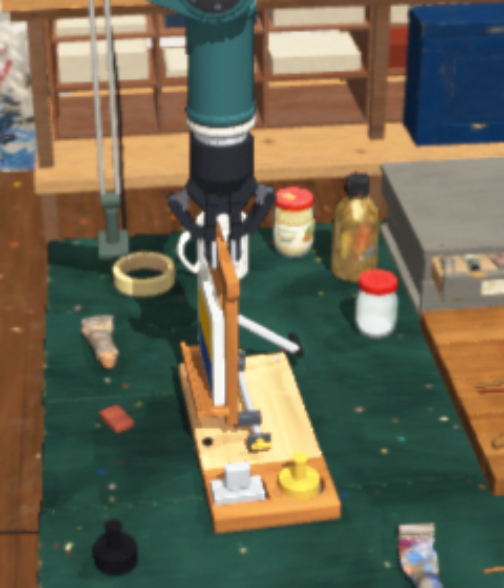

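The side view shows the frame upright with its top rail at about (225,260) gripped between the fingers. The kickstand is down at (270,335), both weights are in their nests, and the other things are where they were. I'm handing in.

```bash
python3 -c "
from h import *
st();print(ticket.close_job())"
```

```text
{'t': 18.0833, 'joint_pos': [-0.2016, 0.2276, 1.6863, -0.0002, 1.2273, -0.2508], 'tool_pos': [0.5121, -0.0344, 0.2456], 'ee_rot': [2.1658, 2.2751, -0.0], 'ft_force': [-4.2047, 1.1357, 14.4441], 'gripper_width': 0.0154, 'grasp_force': 30.2522}
the job is handed in; nothing more can be done
None
```

The job is handed in at about 18 s, verdict not shown: camera checks put both weights home in their nests, the kickstand fully down, and the frame upright with the fingers gripping its top rail.

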